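# Gather the mixing balls under the lid, then open the dish

### The job

Two loose mixing balls lie inside the rectangular clay dish with the clear lid. Pick the dish up with its lid on and tip its tab end down so that both balls roll into the trough at that end, the lid staying on until both are in it, then set the dish back flat on the bench. Then take the lid off by its knob and lay it flat on the bench, knob up, leaving the balls in the trough.

Things in the scene. Friction and masses are not known exactly. Their poses are not given: they have to be found in the camera images.
- dish_mid (a point): Rectangular clay dish, 130 (x) by 60 (y) by 36 mm high, walls and base 4 mm, 0.4 kg full, loose; its lidded neighbour is round. Point: its centre, 18 mm above the bench; z up. The -x end, pointing away from the robot (+x of the world) within 35 degrees at first, has a 26 mm wide tab sticking out 16 mm under the rim. Grip across the width. The bench at x 0.44 to 0.64 m, y -0.07 to 0.07 m is always bare.
- lid_knob (a point): Knob of the rectangular dish's clear loose lid: upright dark wood cylinder, 18 mm diameter, 30 mm high, at the lid's middle. Point: on its axis, 21 mm above the lid's top, 29 mm above the lid's lowest face, 61 mm above the dish's underside. Lid: plate 126 by 58 by 4 mm, with a 4 mm plug inside the rim (2.5 to 3 mm play) that keeps it on up to 35 degrees of tilt; 60 g; x lengthwise, z up.
- ball_a_center (a point): White ceramic ball, 16 mm diameter, 13 g, in the dish; point at its centre. Inside the dish's -x end is a trough 22 mm long (x), full width, floor 4 mm above the underside; beside it a ramp's crest 14 mm high, falling 6 degrees to the +x end, where the balls lie at first. Tipped 20 to 30 degrees, -x end down, they roll over the crest in a second and then stay in the trough when level.
- ball_b_center (a point): The second ball, identical to the first and in the same dish; point at its centre.
There are look-alikes about, which are no part of the job. What is shaped like the part that bears lid_knob but red or yellow is not meant.

How it is judged:
By the outcome, as a careful person would: the job done as asked, in the order asked, and still so for the second after the job is handed in, with the robot touching nothing.
It also fails if it takes over 64 s, if anything falls off the work surface, if the arm or the gripper's body presses on something with over 40 N, if the wrist force passes 120 N, or if a joint passes its speed limit or range.

### The arm

A 6-joint arm with a two-finger parallel gripper is mounted at the origin on the work surface. World frame = base frame: x ahead of the robot, y to its left, z up, the work surface at z = 0. Lengths are in m, angles in rad, forces in N, time in s.
With the tool pointing down it reaches from about 0.35 to 0.775 m from the base axis. Payload 7.3 kg.
Tool frame: the origin (TCP) lies midway between the tips of the shut fingers; the grasp point (between the pads) lies 19 mm behind it (robot.grip_depth is the z of the grasp point in the tool frame, in m); z points along the fingers, y is the line along which they close (so a half turn about z gives the same grasp; the last joint's range is limited). The gripper opens to 92 mm and grips with 3 to 60 N. Pads are 19 mm wide; open, the fingers measure 130 mm over their backs; the gripper's body (75 mm by 190 mm) begins 47 mm behind the grasp point.
Start: joints at [0.966, 0.342, 1.524, -0, 1.275, -0.146], TCP at [0.232, 0.471, 0.227] pointing down, gripper open.
Joint ranges: [-2.53, 2.53], [-0.77, 2.02], [0.04, 2.7], [-1, 4.14], [0.28, 2.66], [-3.11, 3.11]. Speed limits (rad/s): [2.57, 2.57, 3.14, 3.14, 3.14, 3.14].

### API

Orientations are given as [roll, pitch, yaw] about the fixed x, y, z axes, in that order (R = Rz(yaw) Ry(pitch) Rx(roll)).
In Python, from cell import robot, viewer gives the robot as it stands.
- The arm moves only by the tool step_arm, never from a script. Its argument "increments" is a list of rows, each an object with "delta_pos": the shift along the tool's x, y, z in cm, a list of three; "dr": the turn, a rotation vector about the tool's x, y, z in degrees, a list of three; "fingers": the closure, from -1 (fully open) to 1 (shut), so that 0 is half open. In form: [{"delta_pos": [tx, ty, tz], "dr": [wx, wy, wz], "fingers": fingers}, ...]. A call has exactly 5 rows; each row is the pose to reach, as a shift and turn from the pose commanded when the call began, along the tool's axes at that moment; what a row does not reach only later rows make up. A row lasts 1/8 s, in which the tool goes at most 62.5 mm and 10.7 degrees, less where a joint would pass 70% of its speed; a pose out of reach is approached as far as the arm can. A call with a gripper value outside its range is refused whole. The fingers move at their own pace and stop on an object; "newtons" is the grip in N (left out, the last holds). Time passes only in rows, so rows that repeat a pose let the fingers close, or fill a call up. It gives the time, the measured TCP pose, the force, the opening and the grip force at its end, in the units of the state.
- robot.observe(): the state, without advancing time (a new reading comes with each control period).
- viewer.read_camera(name): name is "scene" or "side" or "wrist"; returns the picture (480x640x3 uint8, red, green, blue); there is no depth.
- viewer.camera_params(name): a dict with "K" (3x3 intrinsics, pixels), "T" (4x4, takes a point from camera to world coordinates). Camera axes: x right, y down, z forward; pixel columns grow to the right and rows downward; lengths in m; the calibration is good to about 2 mm. A picture is of the moment at which its call begins: read the wrist's pose just before it. camera_params takes no time and is no camera call; for the wrist camera it gives the pose at the moment of the call.
- robot.hand_in(): hands the job in; it is judged then, once.
The state is a dict: "time": time; "qpos": joint angles; "qvel": joint speeds; "joint_efforts": joint torques, N m; "tool_pos": TCP position; "tool_rot": TCP orientation; "contact_force": force on the tool from outside, world axes, zero at the start; "torque": the same for the moment, N m; "opening": finger opening in m; "grip_force": force on a finger pad.
Only numpy, scipy, OpenCV 4.12 (cv2) and the standard library are available. Lean on these libraries where they do the work, as an engineer would, in place of code of your own. Each camera call takes 0.05 s, during which the arm holds its last target. There are 200 camera calls.

## Working session

There is one attempt and no reset: what is moved stays moved. The work goes in short steps, Python scripts to look and compute and a tool call to move; the robot and the scene stay as the last step left them, time stands still between calls to the robot, and variables do not carry over. Pictures are saved under pics/ and viewed, at most 10 in all, crops included, and the job is handed in when it is done.

Besides the shell and the picture viewer there is one more tool, called after ">>>" by a JSON object that holds its "method" and its "body", one argument or row to a line. step_arm: Moves the arm, as the interface text tells. Its arguments: {"type":"object","properties":{"increments":{"type":"array"},"newtons":{"type":"number"}},"required":["increments"]}

```bash
mkdir -p pics; ls; python3 - <<'E'
from cell import robot, viewer
import cv2,numpy as np
a=viewer.read_camera("scene");b=viewer.read_camera("side")
cv2.imwrite("pics/scene.png",a[:,:,::-1]);cv2.imwrite("pics/side.png",b[:,:,::-1])
for n in("scene","side"):
    p=viewer.camera_params(n);print(n,np.round(p["K"],1).tolist(),np.round(p["T"],3).tolist())
print(robot.observe(),robot.grip_depth)
E
```

```text
pics
scene [[547.2, 0.0, 312.3], [0.0, 547.2, 237.4], [0.0, 0.0, 1.0]] [[0.304, 0.796, -0.523, 1.119], [0.953, -0.254, 0.167, -0.255], [0.0, -0.549, -0.836, 1.096], [0.0, 0.0, 0.0, 1.0]]
side [[530.3, 0.0, 325.3], [0.0, 530.3, 236.6], [0.0, 0.0, 1.0]] [[0.825, -0.36, 0.435, 0.057], [-0.565, -0.511, 0.648, -0.676], [-0.011, -0.78, -0.625, 0.675], [0.0, 0.0, 0.0, 1.0]]
{'time': 0.1, 'qpos': array([ 9.65962073e-01,  3.42694056e-01,  1.52488745e+00, -1.90067376e-05,
        1.27542591e+00, -1.45937109e-01]), 'qvel': array([ 7.31772557e-04, -1.35321323e-03, -2.10694546e-03,  2.19934132e-04,
       -7.79978892e-05, -6.55353425e-05]), 'joint_efforts': array([ 7.57335947e-04, -4.32004023e+01, -2.44693297e+01,  7.18284189e-02,
        5.25522628e-02, -2.96268695e-05]), 'tool_pos': array([0.23230466, 0.47040991, 0.22610507]), 'tool_rot': array([-3.14019028e+00, -1.87752368e-04,  2.68270092e+00]), 'contact_force': array([-0.40697679,  0.12644733, -0.05423099]), 'torque': array([-0.04118307, -0.07762324,  0.0624116 ]), 'grip_force': 0.0, 'opening': 0.09212624140136158} -0.0188
```

View pics/scene.png

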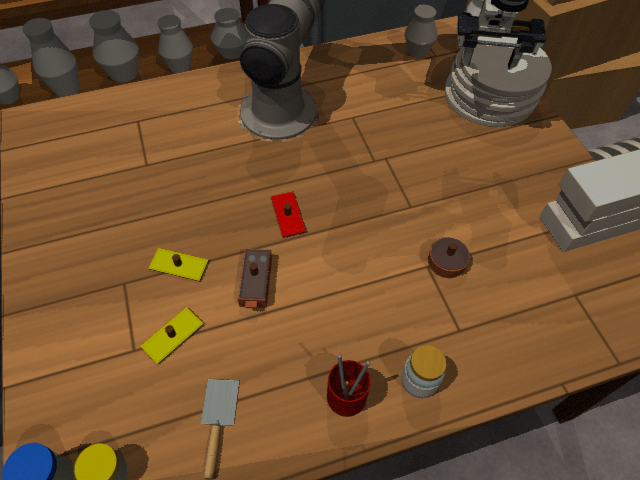

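View pics/side.png

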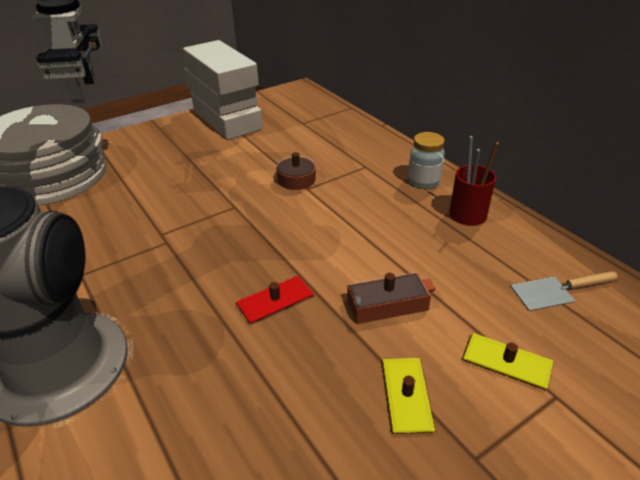

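The scene shows the dish at about (255,277) with its tab at (250,304) and its knob at (253,269). In the side view the knob is at (390,283) and the tab at (428,286). The red and yellow lids and the round dish are look-alikes.

```bash
cat > h.py <<'E'
import numpy as np, cv2
from cell import robot, viewer
from scipy.spatial.transform import Rotation as Ro
def ray(n,uv,P=None):
    p=P or viewer.camera_params(n);K=np.array(p["K"]);T=np.array(p["T"])
    return T[:3,3],T[:3,:3]@np.linalg.solve(K,[*uv,1.])
def at_z(n,uv,z,P=None):
    o,d=ray(n,uv,P);return o+d*(z-o[2])/d[2]
def tri(u1,u2):
    A=[];b=[]
    for n,u in(("scene",u1),("side",u2)):
        o,d=ray(n,u);d/=np.linalg.norm(d);M=np.eye(3)-np.outer(d,d);A.append(M);b.append(M@o)
    return np.linalg.solve(sum(A),sum(b))
def goto(pos,rpy,rpos=None,rrot=None):
    "shift (cm) and turn (deg) in tool axes from the present pose"
    s=robot.observe();R=Ro.from_euler("xyz",s["tool_rot"]);G=Ro.from_euler("xyz",rpy)
    return np.round(R.inv().apply(np.array(pos)-s["tool_pos"])*100,2),np.round((R.inv()*G).as_rotvec(degrees=True),2)
E
python3 - <<'E'
from h import *
print(tri((253.5,268),(390,282)), at_z("scene",(253.5,268),.061),at_z("side",(390,282),.061))
k=at_z("scene",(253.5,268),.061);t=at_z("scene",(250.5,303),.03);print("tab",t,at_z("side",(429,286),.03))
print(np.degrees(np.arctan2(*(t-k)[[1,0]])))
im=np.vstack([cv2.resize(viewer.read_camera("scene")[235:320,200:320],None,fx=5,fy=5,interpolation=2)[:,:,::-1][:, :600]])
cv2.imwrite("pics/c.png",im)
E
```

```text
[ 0.50671522 -0.19598281  0.05636251] [ 0.50825948 -0.19465952  0.061     ] [ 0.50375367 -0.20157827  0.061     ]
tab [ 0.57270108 -0.22065827  0.03      ] [ 0.57522939 -0.224253    0.03      ]
-21.97144711731397
```

View pics/c.png

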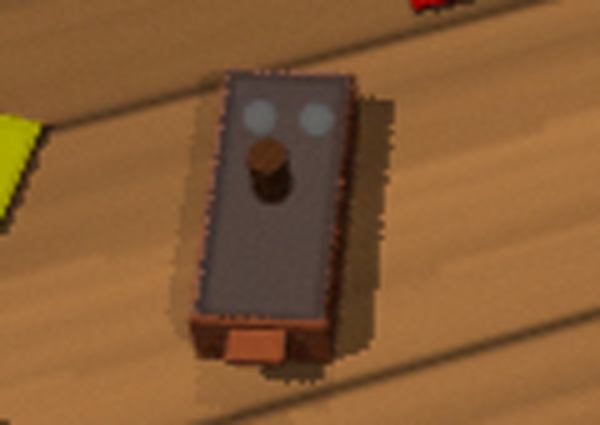

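The crop shows the rim corners at crop (226,71), (356,75), (193,320) and (328,320). The balls are at (260,118) and (317,118), and the tab is at (255,345).

```bash
python3 - <<'E'
from h import *
c=np.array([at_z("scene",(200+u/5-.4,235+v/5-.4),.036) for u,v in((226,71),(356,75),(328,320),(193,320))])
print(c,c.mean(0),[np.linalg.norm(c[i]-c[i-1]) for i in range(4)])
for a,b in((0,3),(1,2)): d=c[b]-c[a];print(np.degrees(np.arctan2(d[1],d[0])))
print("knob top",at_z("scene",(200+268/5-.4,235+150/5-.4),.07),"base",at_z("scene",(200+272/5-.4,235+194/5-.4),.043))
yaw=np.radians(-22)
m=c.mean(0)
print(robot.observe()["time"])
for y in (yaw, yaw+np.pi): print(goto([m[0],m[1],.20],[np.pi,0,y]))
p=viewer.camera_params("wrist");s=robot.observe()
print(np.round(Ro.from_euler("xyz",s["tool_rot"]).as_matrix().T@(p["T"][:3,3]-s["tool_pos"]),3),np.round(Ro.from_euler("xyz",s["tool_rot"]).as_matrix().T@p["T"][:3,:3],2))
E
```

```text
[[ 0.4382922  -0.19959601  0.036     ]
 [ 0.45844369 -0.14354042  0.036     ]
 [ 0.57518764 -0.18803781  0.036     ]
 [ 0.55746728 -0.24356618  0.036     ]] [ 0.5073477 -0.1936851  0.036    ] [np.float64(0.12702785937633548), np.float64(0.059567700672227344), np.float64(0.12493665371550586), np.float64(0.058287311315732025)]
-20.251759817999893
-20.864528198268257
knob top [ 0.50509868 -0.19369176  0.07      ] base [ 0.511323   -0.19596905  0.043     ]
0.15
(array([-54.07, -47.36,   2.67]), array([-2.0000e-02,  1.0000e-01,  1.7571e+02]))
(array([-54.07, -47.36,   2.67]), array([-0.07, -0.01, -4.29]))
[ 0.07   0.    -0.158] [[-0.   -0.97 -0.26]
 [ 1.   -0.   -0.  ]
 [ 0.   -0.26  0.97]]
```

>>> {"method": "step_arm", "body": {
  "increments": [
    {"delta_pos": [-54, -47.4, 2.6], "dr": [0, 0, -5.8], "fingers": -1},
    {"delta_pos": [-54, -47.4, 2.6], "dr": [0, 0, -5.8], "fingers": -1},
    {"delta_pos": [-54, -47.4, 2.6], "dr": [0, 0, -5.8], "fingers": -1},
    {"delta_pos": [-54, -47.4, 2.6], "dr": [0, 0, -5.8], "fingers": -1},
    {"delta_pos": [-54, -47.4, 2.6], "dr": [0, 0, -5.8], "fingers": -1}
  ]
}}

```text
time: 0.78
tool_pos: [0.3521, 0.1803, 0.2154]
tool_rot: [3.141, 0.001, 2.784]
contact_force: [1.1, -0.8, 0.2]
opening: 0.0917
grip_force: 0.0
```

```bash
python3 - <<'E'
from h import *
print(robot.observe()["tool_pos"],robot.observe()["qpos"],goto([.5075,-.194,.2],[np.pi,0,np.radians(159.5)]))
E
```

```text
[0.35205599 0.18025332 0.21542913] [ 2.78808597e-01  1.13465539e-01  1.86241285e+00  1.08529836e-05
  1.16507955e+00 -9.34854398e-01] (array([-27.65, -29.63,   1.55]), array([0.02, 0.03, 0.04]))
```

>>> {"method": "step_arm", "body": {
  "increments": [
    {"delta_pos": [-27.6, -29.6, 1.5], "dr": [0, 0, 0], "fingers": -1},
    {"delta_pos": [-27.6, -29.6, 1.5], "dr": [0, 0, 0], "fingers": -1},
    {"delta_pos": [-27.6, -29.6, 1.5], "dr": [0, 0, 0], "fingers": -1},
    {"delta_pos": [-27.6, -29.6, 1.5], "dr": [0, 0, 0], "fingers": -1},
    {"delta_pos": [-27.6, -29.6, 1.5], "dr": [0, 0, 0], "fingers": -1}
  ]
}}

```text
time: 1.4
tool_pos: [0.4716, -0.1085, 0.2037]
tool_rot: [3.141, 0.0, 2.784]
contact_force: [0.7, 0.3, -0.4]
opening: 0.0916
grip_force: 0.0
```

```bash
python3 - <<'E'
from h import *
print(robot.observe()["tool_pos"],goto([.5075,-.194,.2],[np.pi,0,np.radians(159.5)]))
E
```

```text
[ 0.47163188 -0.10849863  0.20370994] (array([-6.36, -6.75,  0.37]), array([ 0.02,  0.  , -0.02]))
```

>>> {"method": "step_arm", "body": {
  "increments": [
    {"delta_pos": [-6.4, -6.75, 0.4], "dr": [0, 0, 0], "fingers": -1},
    {"delta_pos": [-6.4, -6.75, 0.4], "dr": [0, 0, 0], "fingers": -1},
    {"delta_pos": [-6.4, -6.75, 0.4], "dr": [0, 0, 0], "fingers": -1},
    {"delta_pos": [-6.4, -6.75, 0.4], "dr": [0, 0, 0], "fingers": -1},
    {"delta_pos": [-6.4, -6.75, 0.4], "dr": [0, 0, 0], "fingers": -1}
  ]
}}

```text
time: 2.02
tool_pos: [0.5073, -0.1908, 0.2]
tool_rot: [3.141, -0.0, 2.785]
contact_force: [1.3, 0.5, -0.6]
opening: 0.0921
grip_force: 0.0
```

```bash
python3 - <<'E'
from h import *
P=viewer.camera_params("wrist");im=viewer.read_camera("wrist")
cv2.imwrite("pics/w1.png",im[:,:,::-1]);np.save("P1.npy",P,allow_pickle=True)
print(robot.observe()["tool_pos"])
E
```

```text
[ 0.50739774 -0.1909359   0.20013858]
```

View pics/w1.png

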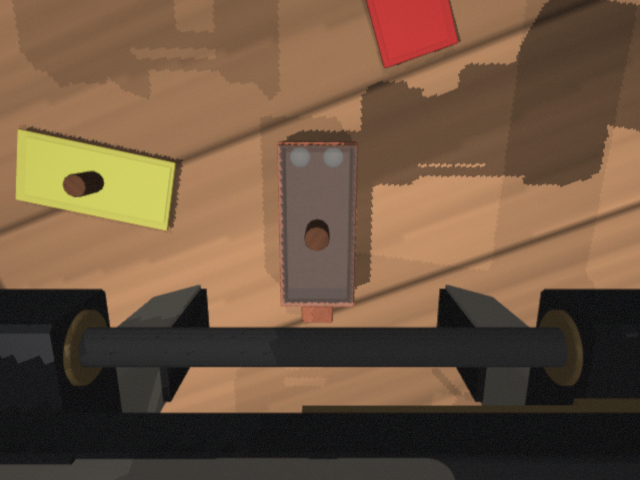

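The wrist view shows the rim corners at about (279,143), (356,143), (355,305) and (281,305). The knob top is at (317,237) and the balls are at the robot end.

```bash
python3 - <<'E'
from h import *
P=np.load("P1.npy",allow_pickle=True).item()
c=np.array([at_z("wrist",u,.036,P) for u in((279,143),(356,143),(355,305),(281,305))])
m=c.mean(0);print(m,[np.linalg.norm(c[i]-c[i-1]) for i in range(4)])
for a,b in((0,3),(1,2)): d=c[b]-c[a];print(np.degrees(np.arctan2(d[1],d[0])))
print("knob",at_z("wrist",(317,237),.07,P))
print(goto([m[0],m[1],.009],[np.pi,0,np.radians(159.5)]))
print(goto([.5075,-.194,.009],[np.pi,0,np.radians(159.5)]))
E
```

```text
[ 0.50856279 -0.19538432  0.036     ] [np.float64(0.12805465527601867), np.float64(0.0565887184078892), np.float64(0.12804776332148624), np.float64(0.06011530791972763)]
-21.27632030914312
-19.69831817092558
knob [ 0.50732145 -0.19507072  0.07      ]
(array([-0.26, -0.38, 19.11]), array([0.01, 0.01, 0.09]))
(array([-0.11, -0.29, 19.11]), array([0.01, 0.01, 0.09]))
```

>>> {"method": "step_arm", "body": {
  "increments": [
    {"delta_pos": [-0.2, -0.35, 4], "dr": [0, 0, 0], "fingers": -1},
    {"delta_pos": [-0.2, -0.35, 8], "dr": [0, 0, 0], "fingers": -1},
    {"delta_pos": [-0.2, -0.35, 11], "dr": [0, 0, 0], "fingers": -1},
    {"delta_pos": [-0.2, -0.35, 13], "dr": [0, 0, 0], "fingers": -1},
    {"delta_pos": [-0.2, -0.35, 13], "dr": [0, 0, 0], "fingers": -1}
  ]
}}

```text
time: 2.7
tool_pos: [0.5074, -0.1948, 0.0689]
tool_rot: [3.141, -0.003, 2.785]
contact_force: [-0.4, 0.1, 0.3]
opening: 0.0918
grip_force: 0.0
```

```bash
python3 - <<'E'
from h import *
print(robot.observe()["tool_pos"],goto([.508,-.195,.009],[np.pi,0,np.radians(159.5)]))
E
```

```text
[ 0.50738573 -0.19482829  0.06886124] (array([-0.08,  0.  ,  5.99]), array([ 0.03, -0.17,  0.07]))
```

>>> {"method": "step_arm", "body": {
  "increments": [
    {"delta_pos": [0, 0, 2.5], "dr": [0, 0, 0], "fingers": -1},
    {"delta_pos": [0, 0, 4.5], "dr": [0, 0, 0], "fingers": -1},
    {"delta_pos": [0, 0, 5.6], "dr": [0, 0, 0], "fingers": -1},
    {"delta_pos": [0, 0, 5.9], "dr": [0, 0, 0], "fingers": -1},
    {"delta_pos": [0, 0, 5.9], "dr": [0, 0, 0], "fingers": -1}
  ]
}}

```text
time: 3.32
tool_pos: [0.5087, -0.1961, 0.0115]
tool_rot: [-3.142, 0.001, 2.784]
contact_force: [0.2, -0.1, -0.3]
opening: 0.0917
grip_force: 0.0
```

>>> {"method": "step_arm", "body": {
  "increments": [
    {"delta_pos": [0, 0, 0], "dr": [0, 0, 0], "fingers": 0},
    {"delta_pos": [0, 0, 0], "dr": [0, 0, 0], "fingers": 1},
    {"delta_pos": [0, 0, 0], "dr": [0, 0, 0], "fingers": 1},
    {"delta_pos": [0, 0, 0], "dr": [0, 0, 0], "fingers": 1},
    {"delta_pos": [0, 0, 0], "dr": [0, 0, 0], "fingers": 1}
  ],
  "newtons": 25
}}

```text
time: 3.95
tool_pos: [0.5083, -0.196, 0.011]
tool_rot: [3.141, 0.0, 2.784]
contact_force: [-0.3, 0.1, 1.7]
opening: 0.0598
grip_force: 25.0
```

>>> {"method": "step_arm", "body": {
  "increments": [
    {"delta_pos": [0, 0, -0.8], "dr": [0, 0, 0], "fingers": 1},
    {"delta_pos": [0, 0, -2.5], "dr": [0, 0, 0], "fingers": 1},
    {"delta_pos": [0, 0, -4.5], "dr": [0, 0, 0], "fingers": 1},
    {"delta_pos": [0, 0, -6.5], "dr": [0, 0, 0], "fingers": 1},
    {"delta_pos": [0, 0, -7.5], "dr": [0, 0, 0], "fingers": 1}
  ],
  "newtons": 35
}}

```text
time: 4.58
tool_pos: [0.5083, -0.1961, 0.0867]
tool_rot: [-3.142, 0.001, 2.784]
contact_force: [0.4, -0.1, -4.2]
opening: 0.0597
grip_force: 35.0
```

>>> {"method": "step_arm", "body": {
  "increments": [
    {"delta_pos": [0, 0, 0], "dr": [0, 3, 0], "fingers": 1},
    {"delta_pos": [0, 0, 0], "dr": [0, 7, 0], "fingers": 1},
    {"delta_pos": [0, 0, 0], "dr": [0, 12, 0], "fingers": 1},
    {"delta_pos": [0, 0, 0], "dr": [0, 17, 0], "fingers": 1},
    {"delta_pos": [0, 0, 0], "dr": [0, 21, 0], "fingers": 1}
  ]
}}

```text
time: 5.2
tool_pos: [0.5083, -0.196, 0.0852]
tool_rot: [3.141, -0.369, 2.784]
contact_force: [-0.5, -0.5, -4.7]
opening: 0.0595
grip_force: 35.0
```

>>> {"method": "step_arm", "body": {
  "increments": [
    {"delta_pos": [0, 0, 0], "dr": [0, 3, 0], "fingers": 1},
    {"delta_pos": [0, 0, 0], "dr": [0, 5, 0], "fingers": 1},
    {"delta_pos": [0, 0, 0], "dr": [0, 5, 0], "fingers": 1},
    {"delta_pos": [0, 0, 0], "dr": [0, 5, 0], "fingers": 1},
    {"delta_pos": [0, 0, 0], "dr": [0, 5, 0], "fingers": 1}
  ]
}}

```text
time: 5.82
tool_pos: [0.5081, -0.196, 0.086]
tool_rot: [3.142, -0.453, 2.784]
contact_force: [-0.4, 0.2, -4.5]
opening: 0.0599
grip_force: 35.0
```

>>> {"method": "step_arm", "body": {
  "increments": [
    {"delta_pos": [0, 0, 0], "dr": [0, 0, 0], "fingers": 1},
    {"delta_pos": [0, 0, 0], "dr": [0, 0, 0], "fingers": 1},
    {"delta_pos": [0, 0, 0], "dr": [0, 0, 0], "fingers": 1},
    {"delta_pos": [0, 0, 0], "dr": [0, 0, 0], "fingers": 1},
    {"delta_pos": [0, 0, 0], "dr": [0, 0, 0], "fingers": 1}
  ]
}}

```text
time: 6.45
tool_pos: [0.5082, -0.196, 0.0858]
tool_rot: [3.142, -0.454, 2.784]
contact_force: [0.5, 0.5, -4.3]
opening: 0.0599
grip_force: 35.0
```

```bash
python3 - <<'E'
from h import *
a=viewer.read_camera("scene");b=viewer.read_camera("side");c=viewer.read_camera("wrist")
f=lambda i:cv2.resize(i[:,:,::-1],(400,300),interpolation=2)
im=np.vstack([np.hstack([f(a[180:330,160:360]),f(b[190:340,290:490])]),np.hstack([f(c),f(c[100:340,160:480])])])
cv2.imwrite("pics/tilt.png",im)
E
```

```text
(no output)
```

View pics/tilt.png

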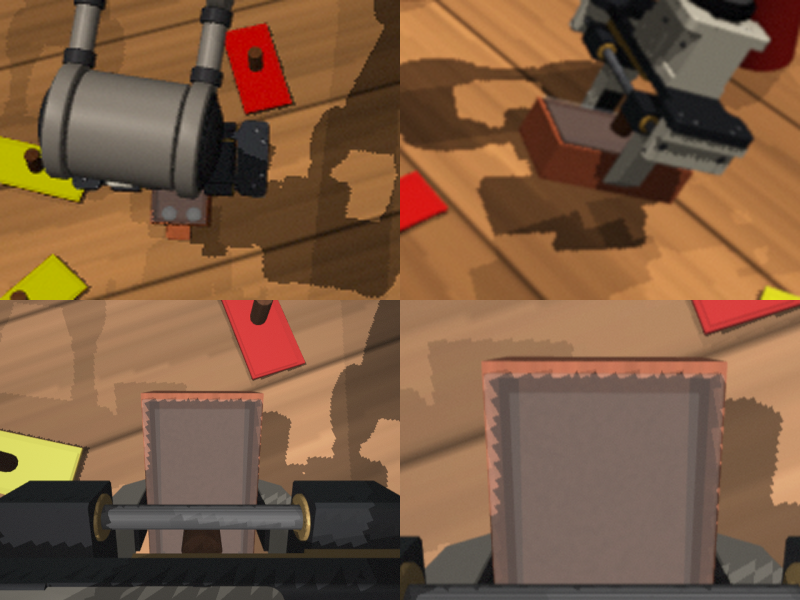

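The picture shows both balls at the tab end of the tilted dish (scene panel (168,213) and (194,213)). None are left at the robot end in the wrist view, and the lid is on. Next I level the dish and lower it.

>>> {"method": "step_arm", "body": {
  "increments": [
    {"delta_pos": [0, 0, 0], "dr": [0, -3, 0], "fingers": 1},
    {"delta_pos": [0, 0, 0], "dr": [0, -8, 0], "fingers": 1},
    {"delta_pos": [0, 0, 0], "dr": [0, -14, 0], "fingers": 1},
    {"delta_pos": [0, 0, 0], "dr": [0, -20, 0], "fingers": 1},
    {"delta_pos": [0, 0, 0], "dr": [0, -24, 0], "fingers": 1}
  ]
}}

```text
time: 7.22
tool_pos: [0.5075, -0.1957, 0.0863]
tool_rot: [3.142, -0.033, 2.784]
contact_force: [0.3, 1.0, -5.3]
opening: 0.0595
grip_force: 35.0
```

>>> {"method": "step_arm", "body": {
  "increments": [
    {"delta_pos": [0, 0, 0], "dr": [0, -2, 0], "fingers": 1},
    {"delta_pos": [0, 0, 0], "dr": [0, -2, 0], "fingers": 1},
    {"delta_pos": [0, 0, 0], "dr": [0, -2, 0], "fingers": 1},
    {"delta_pos": [0, 0, 0], "dr": [0, -2, 0], "fingers": 1},
    {"delta_pos": [0, 0, 0], "dr": [0, -2, 0], "fingers": 1}
  ]
}}

```text
time: 7.85
tool_pos: [0.5083, -0.1961, 0.0856]
tool_rot: [3.141, -0.001, 2.784]
contact_force: [-0.3, -0.0, -4.1]
opening: 0.0597
grip_force: 35.0
```

```bash
python3 - <<'E'
from h import *
print(robot.observe()["tool_pos"],goto([.508,-.196,.011],[np.pi,0,np.radians(159.5)]))
E
```

```text
[ 0.50832283 -0.19605014  0.08562764] (array([ 0.03, -0.01,  7.46]), array([ 0.01, -0.03,  0.02]))
```

>>> {"method": "step_arm", "body": {
  "increments": [
    {"delta_pos": [0, 0, 2.2], "dr": [0, 0, 0], "fingers": 1},
    {"delta_pos": [0, 0, 4.6], "dr": [0, 0, 0], "fingers": 1},
    {"delta_pos": [0, 0, 6.3], "dr": [0, 0, 0], "fingers": 1},
    {"delta_pos": [0, 0, 7.1], "dr": [0, 0, 0], "fingers": 1},
    {"delta_pos": [0, 0, 7.4], "dr": [0, 0, 0], "fingers": 1}
  ]
}}

```text
time: 8.48
tool_pos: [0.5083, -0.196, 0.0116]
tool_rot: [3.141, -0.0, 2.784]
contact_force: [0.4, 0.1, -3.8]
opening: 0.0598
grip_force: 35.0
```

>>> {"method": "step_arm", "body": {
  "increments": [
    {"delta_pos": [0, 0, 0.05], "dr": [0, 0, 0], "fingers": 1},
    {"delta_pos": [0, 0, 0.05], "dr": [0, 0, 0], "fingers": 1},
    {"delta_pos": [0, 0, 0.05], "dr": [0, 0, 0], "fingers": 1},
    {"delta_pos": [0, 0, 0.05], "dr": [0, 0, 0], "fingers": 1},
    {"delta_pos": [0, 0, 0.05], "dr": [0, 0, 0], "fingers": 1}
  ],
  "newtons": 5
}}

```text
time: 9.1
tool_pos: [0.5083, -0.196, 0.0114]
tool_rot: [3.142, 0.0, 2.784]
contact_force: [-0.6, 0.5, -4.7]
opening: 0.06
grip_force: 5.0
```

>>> {"method": "step_arm", "body": {
  "increments": [
    {"delta_pos": [0, 0, 0.05], "dr": [0, 0, 0], "fingers": 1},
    {"delta_pos": [0, 0, 0.1], "dr": [0, 0, 0], "fingers": 1},
    {"delta_pos": [0, 0, 0.1], "dr": [0, 0, 0], "fingers": 1},
    {"delta_pos": [0, 0, 0.1], "dr": [0, 0, 0], "fingers": 1},
    {"delta_pos": [0, 0, 0.1], "dr": [0, 0, 0], "fingers": 1}
  ]
}}

```text
time: 9.72
tool_pos: [0.5083, -0.1961, 0.011]
tool_rot: [3.142, 0.001, 2.784]
contact_force: [-3.1, 1.4, 5.6]
opening: 0.0596
grip_force: 5.0
```

Touching the bench (+5.6 N). Release, and rise.

>>> {"method": "step_arm", "body": {
  "increments": [
    {"delta_pos": [0, 0, 0], "dr": [0, 0, 0], "fingers": 0.1},
    {"delta_pos": [0, 0, 0], "dr": [0, 0, 0], "fingers": -0.4},
    {"delta_pos": [0, 0, 0], "dr": [0, 0, 0], "fingers": -1},
    {"delta_pos": [0, 0, 0], "dr": [0, 0, 0], "fingers": -1},
    {"delta_pos": [0, 0, 0], "dr": [0, 0, 0], "fingers": -1}
  ]
}}

```text
time: 10.35
tool_pos: [0.5083, -0.196, 0.0103]
tool_rot: [3.141, 0.0, 2.784]
contact_force: [0.1, -0.3, -0.5]
opening: 0.0891
grip_force: 0.0
```

>>> {"method": "step_arm", "body": {
  "increments": [
    {"delta_pos": [0, 0, -1], "dr": [0, 0, 0], "fingers": -1},
    {"delta_pos": [0, 0, -4], "dr": [0, 0, 0], "fingers": -1},
    {"delta_pos": [0, 0, -8], "dr": [0, 0, 0], "fingers": -1},
    {"delta_pos": [0, 0, -11], "dr": [0, 0, 0], "fingers": -1},
    {"delta_pos": [0, 0, -13], "dr": [0, 0, 0], "fingers": -1}
  ]
}}

```text
time: 10.98
tool_pos: [0.5087, -0.1963, 0.1428]
tool_rot: [-3.141, 0.003, 2.784]
contact_force: [-0.9, -0.1, 0.2]
opening: 0.0915
grip_force: 0.0
```

>>> {"method": "step_arm", "body": {
  "increments": [
    {"delta_pos": [0, 0, -5.8], "dr": [0, 0, 0], "fingers": -1},
    {"delta_pos": [0, 0, -5.8], "dr": [0, 0, 0], "fingers": -1},
    {"delta_pos": [0, 0, -5.8], "dr": [0, 0, 0], "fingers": -1},
    {"delta_pos": [0, 0, -5.8], "dr": [0, 0, 0], "fingers": -1},
    {"delta_pos": [0, 0, -5.8], "dr": [0, 0, 0], "fingers": -1}
  ]
}}

```text
time: 11.6
tool_pos: [0.5078, -0.1958, 0.1972]
tool_rot: [3.141, -0.002, 2.784]
contact_force: [0.4, -0.3, 0.4]
opening: 0.0918
grip_force: 0.0
```

```bash
python3 - <<'E'
from h import *
P=viewer.camera_params("wrist");im=viewer.read_camera("wrist")
np.save("P2.npy",P,allow_pickle=True)
cv2.imwrite("pics/w2.png",cv2.resize(im[100:340,200:440],(600,600),interpolation=2)[:,:,::-1])
E
```

```text
(no output)
```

View pics/w2.png

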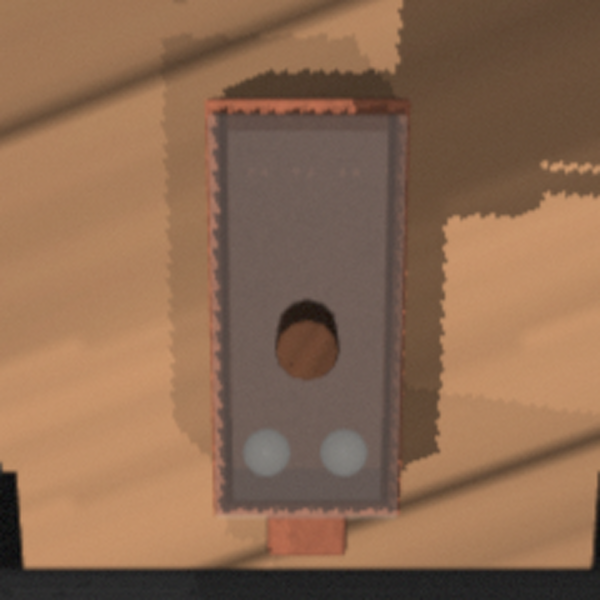

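The balls are now at the tab end, at crop (267,453) and (344,453), with the lid seated. The knob top is at crop (307,350).

```bash
python3 - <<'E'
from h import *
P=np.load("P2.npy",allow_pickle=True).item()
px=lambda u,v:(200+u/2.5-.3,100+v/2.5-.3)
c=np.array([at_z("wrist",px(*u),.036,P) for u in((207,101),(409,101),(399,514),(218,514))])
m=c.mean(0);k=at_z("wrist",px(307,350),.07,P)
a=np.radians(-20.5);ex=-np.array([np.cos(a),np.sin(a),0]);ey=np.array([np.sin(a),-np.cos(a),0])
print("dish",m,"knob",k)
for u in((267,453),(344,453)):
    for z in (.012,.02): d=at_z("wrist",px(*u),z,P)-m;print(z,d@ex,d@ey)
for q in (k,k*.6+m*.4): print(goto([q[0],q[1],.044],[np.pi,0,np.radians(159.5)]))
s=robot.observe();print(s["time"],s["tool_pos"])
E
```

```text
dish [ 0.5086722  -0.19583841  0.036     ] knob [ 0.51001757 -0.19674082  0.07      ]
0.012 -0.05235572362143785 0.014098587059934137
0.02 -0.04949955955167737 0.013773754316800793
0.012 -0.0523856254283194 -0.012149372852662271
0.02 -0.04952876445428008 -0.011862459434571931
(array([-2.600e-01, -1.000e-02,  1.534e+01]), array([ 0.02, -0.1 ,  0.01]))
(array([-0.2 ,  0.  , 15.34]), array([ 0.02, -0.1 ,  0.01]))
11.65 [ 0.5078732  -0.19586018  0.19740839]
```

Both balls are in the trough (dish x about -52 mm). Next I take the lid by its knob.

>>> {"method": "step_arm", "body": {
  "increments": [
    {"delta_pos": [-0.2, 0, 4], "dr": [0, 0, 0], "fingers": -0.3},
    {"delta_pos": [-0.2, 0, 9], "dr": [0, 0, 0], "fingers": -0.3},
    {"delta_pos": [-0.2, 0, 13], "dr": [0, 0, 0], "fingers": -0.3},
    {"delta_pos": [-0.2, 0, 15], "dr": [0, 0, 0], "fingers": -0.3},
    {"delta_pos": [-0.2, 0, 15.3], "dr": [0, 0, 0], "fingers": -0.3}
  ]
}}

```text
time: 12.28
tool_pos: [0.5091, -0.1962, 0.0436]
tool_rot: [3.141, -0.004, 2.784]
contact_force: [-0.3, 0.4, 0.7]
opening: 0.0597
grip_force: 0.0
```

>>> {"method": "step_arm", "body": {
  "increments": [
    {"delta_pos": [0, 0, 0], "dr": [0, 0, 0], "fingers": 0.2},
    {"delta_pos": [0, 0, 0], "dr": [0, 0, 0], "fingers": 0.5},
    {"delta_pos": [0, 0, 0], "dr": [0, 0, 0], "fingers": 1},
    {"delta_pos": [0, 0, 0], "dr": [0, 0, 0], "fingers": 1},
    {"delta_pos": [0, 0, 0], "dr": [0, 0, 0], "fingers": 1}
  ],
  "newtons": 15
}}

```text
time: 12.9
tool_pos: [0.5102, -0.1968, 0.0456]
tool_rot: [3.142, 0.001, 2.784]
contact_force: [-0.8, 0.2, 2.7]
opening: 0.0178
grip_force: 15.0
```

>>> {"method": "step_arm", "body": {
  "increments": [
    {"delta_pos": [0, 0, -0.5], "dr": [0, 0, 0], "fingers": 1},
    {"delta_pos": [0, 0, -1.5], "dr": [0, 0, 0], "fingers": 1},
    {"delta_pos": [0, 0, -3.5], "dr": [0, 0, 0], "fingers": 1},
    {"delta_pos": [0, 0, -6], "dr": [0, 0, 0], "fingers": 1},
    {"delta_pos": [0, 0, -8], "dr": [0, 0, 0], "fingers": 1}
  ]
}}

```text
time: 13.52
tool_pos: [0.5104, -0.1968, 0.127]
tool_rot: [-3.141, 0.001, 2.784]
contact_force: [-0.5, 0.1, -1.2]
opening: 0.018
grip_force: 15.0
```

```bash
python3 - <<'E'
from h import *
print(robot.observe()["tool_pos"],goto([.54,0,.12],[np.pi,0,np.radians(159.5)]))
E
```

```text
[ 0.51036618 -0.19683883  0.12702923] (array([ 4.11, 19.48,  0.7 ]), array([-0.01,  0.08,  0.01]))
```

>>> {"method": "step_arm", "body": {
  "increments": [
    {"delta_pos": [0.5, 2, 0], "dr": [0, 0, 0], "fingers": 1},
    {"delta_pos": [1.4, 6.5, 0], "dr": [0, 0, 0], "fingers": 1},
    {"delta_pos": [2.6, 12, 0], "dr": [0, 0, 0], "fingers": 1},
    {"delta_pos": [3.6, 17, 0], "dr": [0, 0, 0], "fingers": 1},
    {"delta_pos": [4.1, 19.5, 0], "dr": [0, 0, 0], "fingers": 1}
  ]
}}

```text
time: 14.15
tool_pos: [0.5391, 0.0041, 0.1246]
tool_rot: [3.141, -0.002, 2.787]
contact_force: [0.7, -0.3, -0.7]
opening: 0.0176
grip_force: 15.0
```

>>> {"method": "step_arm", "body": {
  "increments": [
    {"delta_pos": [0, 0, 2.5], "dr": [0, 0, 0], "fingers": 1},
    {"delta_pos": [0, 0, 5.5], "dr": [0, 0, 0], "fingers": 1},
    {"delta_pos": [0, 0, 8], "dr": [0, 0, 0], "fingers": 1},
    {"delta_pos": [0, 0, 9.5], "dr": [0, 0, 0], "fingers": 1},
    {"delta_pos": [0, 0, 10], "dr": [0, 0, 0], "fingers": 1}
  ]
}}

```text
time: 14.78
tool_pos: [0.5392, 0.001, 0.0244]
tool_rot: [-3.141, -0.002, 2.784]
contact_force: [0.2, -0.3, -1.2]
opening: 0.0173
grip_force: 15.0
```

```bash
python3 - <<'E'
from h import *
for i in range(3):
    a=viewer.read_camera("scene");s=robot.observe();print(s["tool_pos"],s["contact_force"])
b=viewer.read_camera("side")
f=lambda i:cv2.resize(i[:,:,::-1],(400,300),interpolation=2)
cv2.imwrite("pics/l.png",np.hstack([f(a[180:330,220:420]),f(b[190:340,230:430])]))
E
```

```text
[0.53947929 0.00075911 0.02450559] [ 0.14067086 -0.13075356 -0.80993369]
[0.53987269 0.00055677 0.02521749] [ 0.9540931   0.13870182 -0.23467873]
[5.40252559e-01 4.41508684e-04 2.57659300e-02] [-0.07989612 -0.33826794 -0.71657059]
```

View pics/l.png

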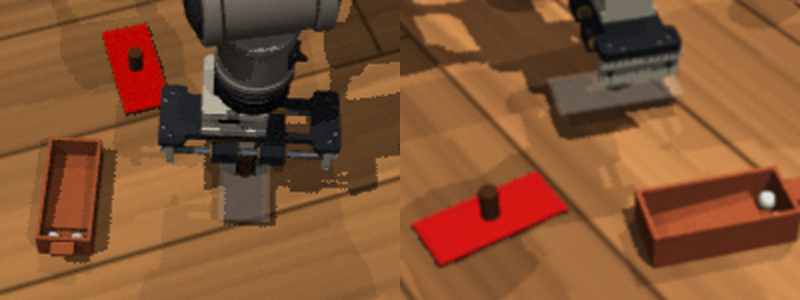

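The lid is level and held just above the bare bench. The dish is flat with the balls in the trough (scene panel about (62,235)).

>>> {"method": "step_arm", "body": {
  "increments": [
    {"delta_pos": [0, 0, 0.4], "dr": [0, 0, 0], "fingers": 1},
    {"delta_pos": [0, 0, 0.8], "dr": [0, 0, 0], "fingers": 1},
    {"delta_pos": [0, 0, 1.05], "dr": [0, 0, 0], "fingers": 1},
    {"delta_pos": [0, 0, 1.1], "dr": [0, 0, 0], "fingers": 1},
    {"delta_pos": [0, 0, 1.15], "dr": [0, 0, 0], "fingers": 1}
  ]
}}

```text
time: 15.6
tool_pos: [0.54, 0.0003, 0.0138]
tool_rot: [3.141, 0.0, 2.784]
contact_force: [0.4, -0.5, -0.7]
opening: 0.0177
grip_force: 15.0
```

>>> {"method": "step_arm", "body": {
  "increments": [
    {"delta_pos": [0, 0, 0.04], "dr": [0, 0, 0], "fingers": 1},
    {"delta_pos": [0, 0, 0.08], "dr": [0, 0, 0], "fingers": 1},
    {"delta_pos": [0, 0, 0.08], "dr": [0, 0, 0], "fingers": 1},
    {"delta_pos": [0, 0, 0.08], "dr": [0, 0, 0], "fingers": 1},
    {"delta_pos": [0, 0, 0.08], "dr": [0, 0, 0], "fingers": 1}
  ],
  "newtons": 5
}}

```text
time: 16.23
tool_pos: [0.54, 0.0003, 0.0136]
tool_rot: [3.141, 0.0, 2.784]
contact_force: [-1.2, -0.3, 5.5]
opening: 0.0176
grip_force: 5.0
```

>>> {"method": "step_arm", "body": {
  "increments": [
    {"delta_pos": [0, 0, 0], "dr": [0, 0, 0], "fingers": 0.5},
    {"delta_pos": [0, 0, 0], "dr": [0, 0, 0], "fingers": 0},
    {"delta_pos": [0, 0, 0], "dr": [0, 0, 0], "fingers": -0.3},
    {"delta_pos": [0, 0, 0], "dr": [0, 0, 0], "fingers": -0.3},
    {"delta_pos": [0, 0, 0], "dr": [0, 0, 0], "fingers": -0.3}
  ]
}}

```text
time: 16.85
tool_pos: [0.54, 0.0003, 0.013]
tool_rot: [3.142, -0.0, 2.784]
contact_force: [-0.2, 0.4, -0.2]
opening: 0.0573
grip_force: 0.0
```

>>> {"method": "step_arm", "body": {
  "increments": [
    {"delta_pos": [0, 0, -1], "dr": [0, 0, 0], "fingers": -0.3},
    {"delta_pos": [0, 0, -4], "dr": [0, 0, 0], "fingers": -0.3},
    {"delta_pos": [0, 0, -9], "dr": [0, 0, 0], "fingers": -0.3},
    {"delta_pos": [0, 0, -14], "dr": [0, 0, 0], "fingers": -0.3},
    {"delta_pos": [0, 0, -18], "dr": [0, 0, 0], "fingers": -0.3}
  ]
}}

```text
time: 17.48
tool_pos: [0.5402, 0.0003, 0.1961]
tool_rot: [3.141, 0.002, 2.784]
contact_force: [0.0, -0.2, -0.5]
opening: 0.0598
grip_force: 0.0
```

```bash
python3 - <<'E'
from h import *
a=viewer.read_camera("scene");b=viewer.read_camera("side")
f=lambda i:cv2.resize(i[:,:,::-1],(400,300),interpolation=2)
cv2.imwrite("pics/e.png",np.vstack([np.hstack([f(a[180:330,220:420]),f(b[190:340,230:430])]),np.hstack([f(a[240:315,220:320]),f(viewer.read_camera("wrist"))])]))
print(robot.observe()["tool_pos"])
E
```

```text
[5.41097637e-01 1.85360542e-04 1.95936323e-01]
```

View pics/e.png

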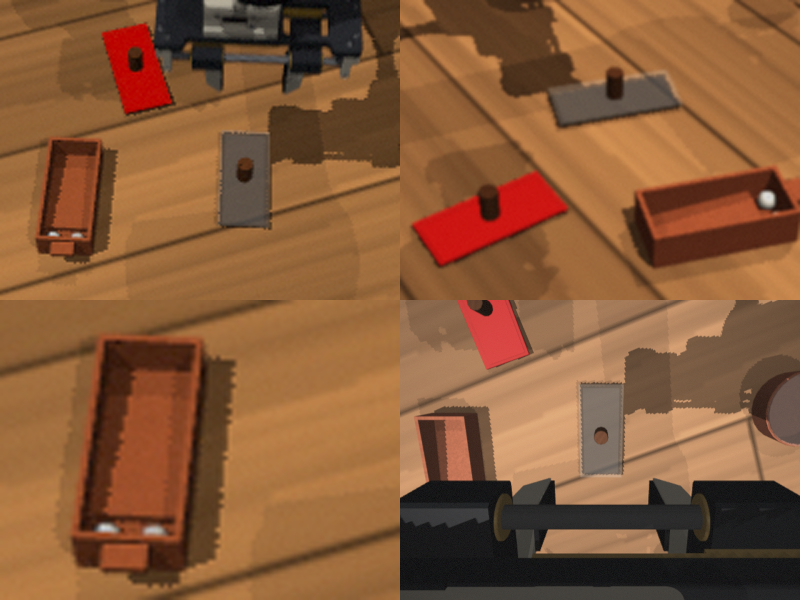

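The lid lies flat with its knob up (scene panel (245,180)). The dish is flat and both balls are in the trough by the tab ((107,528) and (155,530) in the zoom).

```bash
python3 -c "
from cell import robot
print(robot.hand_in())"
```

```text
the job is handed in; nothing more can be done
None
```

The job is handed in at about 17.5 s: both balls are in the trough, the dish is flat on the bench, and the lid lies flat beside it, knob up, on the bare bench; no verdict was returned.

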